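# Run a tube on the vortex mixer in touch mode

### The job

Set the vortex mixer's speed dial so that its white pointer points at the yellow sticker dot, and let go of the dial. Then take the red-capped tube from the rack, stand it upright in the mixer's rubber cup and press it down until the sprung cup has sunk about 5 mm: far enough for the touch switch to run the mixer, but not jammed on its stop. Keep it pressed like that for three seconds and finish still holding it so, without letting go, leaving the blue-capped tubes, the beaker and the spatula alone.

Things in the scene. Friction and masses are not known exactly. Their poses are not given: they have to be found in the camera images.
- mixer: vortex mixer, fixed to the bench: light-grey housing 180 (x) x 130 (y) x 70 mm high, flat top deck with the dial in the front part and the sprung rubber cup on a grey turret (radius 36 mm, top 95 mm above the bench) in the rear part. Origin: centre of its underside, on the bench; x points from the front (dial) to the rear (cup). Dial axis at x = -45, y = 0 mm; cup axis at x = +40, y = 0 mm
- dial_axis (a point): point on the vertical axis of the speed dial, 22 mm above the deck (92 mm above the bench). The dial is a round black fluted knob, 38 mm diameter, with a 45 mm skirt at its foot; it stands from 1 to 30 mm above the deck and may be gripped at any yaw. Free space to the turret is 49 mm from the axis
- pointer (a point): point on the line of the dial's white pointer, produced outwards to 37 mm from the dial axis, at deck level; it turns with the dial
- dot (a point): centre of the yellow sticker dot (8 mm across) that a user stuck on the dial plate, 37 mm from the dial axis, at deck level; it differs from day to day and lies clockwise (seen from above) of the pointer at the start, by 0.5 to 2.1 rad
- dial (a joint): angle of the speed dial, rad: 0 at the lowest scale mark, grows clockwise seen from above to 5.24 at the highest, one scale mark each 0.52 rad; stays where it is left (friction about 0.03 N m)
- cup_floor (a point): centre of the flat inner floor (26 mm across) of the rubber cup, where the tube's tip stands; 111 mm above the bench at rest, sinks with the cup. The cup's outer rim (54 mm across, mouth 44 mm) lies 24 mm above its floor; at rest 10 mm of steel stem show between cup and turret
- head (a joint): how far the sprung cup is pressed straight down, m: 0 at rest, 0.008 at the stop. Spring: 3 N to start moving and 1 N more for each mm (8 N at 5 mm, 11 N at the stop). The touch switch closes at 3 mm
- rack: white tube rack, fixed to the bench, 90 (x) x 210 (y) x 69 mm high with 2 x 5 square places of 31 mm, 40 mm apart; origin: centre of its underside. The tubes stand on its 5 mm floor in the row at x = -20 mm, at y = -80, 0 and +80 mm, in any order; the other places are empty. Its top plate lies 69 mm above the bench
- red_tube: the tube to mix: closed dark-brown tube with a red ribbed screw cap, 29 mm diameter (cone of 16 mm down to an 8 mm flat tip), 116 mm tall, about 50 g. Origin: centre of its tip; z points up to the cap
- red_cap (a point): centre of the red cap (35 mm diameter, 16 mm tall), 108 mm above the tube's tip; place to grip it
- red_tip (a point): centre of the red-capped tube's tip
- blue_tube_a: same tube with a blue cap, in the rack; leave alone. Origin: centre of its tip
- blue_tube_b: same tube with a blue cap, in the rack; leave alone. Origin: centre of its tip
- beaker: glass beaker, 68 mm diameter, 95 mm tall, standing loose; leave alone. Origin: centre of its underside
- spatula: narrow steel weighing spatula, 186 mm long and 7 mm high, lying loose along its x axis on the bench; leave alone. Origin: below its middle
Mind the look-alikes: they are no part of the job. What is shaped like the red_tube but green, purple or turquoise is not meant.

How it is judged:
On the way, in this order (a step that is already met when the one before it is completed fails the run):
1. the dial's pointer is at the yellow dot and the dial is let go, the cup not yet pressed (horizontal distance between pointer and dot below 0.006 m and contact force between each of the arm, the fingers and mixer below 0.3 N and value of joint head below 0.001 m), for 0.2 s.
2. the red-capped tube, held in the fingers, keeps the cup pressed between switch and stop for 2.5 s (value of joint head between 0.003 and 0.007 m and contact force between red_tube and mixer above 3 N and contact force between the fingers and red_tube above 1 N and distance between red_tip and cup_floor below 0.013 m), for 2.5 s.
At the end, for the whole second after the job is handed in: The gripper still holds the red-capped tube, which stands upright (within 14 degrees) in the rubber cup and by itself keeps the cup pressed 3 to 7 mm down; the robot does not touch the mixer; the dial's pointer lies within 6 mm of the dot's centre, measured at the dot (about 9 degrees) (all of step 2 and angle between red_tube's own z axis and vertical below 0.25 rad and contact force between each of the arm, the fingers and mixer below 0.3 N and horizontal distance between pointer and dot below 0.006 m); the arm keeps its last pose, push and grip.
It fails at once if a blue-capped tube is disturbed (distance of any of blue_tube_a, blue_tube_b from where it was at the start of the episode above 0.02 m).
It fails at once if the beaker or the spatula is disturbed (distance of any of beaker, spatula from where it was at the start of the episode above 0.02 m).
It also fails if it takes over 61 s, if anything falls off the work surface, if the arm or the gripper's body presses on something with over 40 N, if the wrist force passes 120 N, or if a joint passes its speed limit or range.

### The arm

A 7-joint arm with a two-finger parallel gripper is mounted at the origin on the work surface. World frame = base frame: x ahead of the robot, y to its left, z up, the work surface at z = 0. Lengths are in m, angles in rad, forces in N, time in s.
With the tool pointing down it reaches from about 0.425 to 0.925 m from the base axis. Payload 6.8 kg.
Tool frame: the origin (TCP) lies at the very end of the fingers, on their centre line; the grasp point (between the pads) lies 19 mm behind it; y points along the fingers, z is the direction in which the jaws open and shut, and the axes are right-handed (so a half turn about y gives the same grasp; the last joint's range is limited). The gripper opens to 85 mm and grips with 20 to 120 N. Pads are 22 mm wide; open, the fingers measure 114 mm over their backs; the gripper's body (76 mm by 85 mm) begins 54 mm behind the grasp point. The pads swing forward as they close: fully open they stand 13 mm farther back than shut.
Start: joints at [-1.374, 0.477, 0.022, 1.555, -0.011, 1.109, -0.083], TCP at [0.203, 0.644, 0.231] pointing down, gripper open.
Joint ranges: [-2.96, 2.96], [-0.34, 2.1], [-1.41, 1.46], [0.24, 2.44], [-1.37, 4.51], [0.17, 1.92], [-2.96, 2.96]. Speed limits (rad/s): [2.39, 2.39, 3.14, 3.14, 3.14, 3.14, 3.14].

### API

Orientations are given as a rotation vector (axis times angle).
In Python, from bench import r gives the robot as it stands.
- The arm moves only by the tool drive_tool, never from a script. Its argument "series" is a list of rows, each a list of 7 numbers: the shift along the tool's x, y, z in mm, then the turn, a rotation vector about the tool's x, y, z in degrees, then the finger opening in mm, from 0 to 85.4. In form: [[tx, ty, tz, wx, wy, wz, grip], ...]. A call has 1 to 5 rows; each row is the pose to reach, as a shift and turn from the pose measured when the call began, along the tool's axes at that moment; what a row does not reach only later rows make up. A row lasts 1/10 s, in which the tool goes at most 50 mm and 8.59 degrees, less where a joint would pass 70% of its speed; a pose out of reach is approached as far as the arm can. A call with a gripper value outside its range is refused whole. The fingers move at their own pace and stop on an object; "squeeze" is the grip in N (left out, the last holds). Time passes only in rows, so rows that repeat a pose let the fingers close. It gives the time, the measured TCP pose, the force and the opening at its end, in the units of the state.
- r.get_obs(): the state, without advancing time (a new reading comes with each control period).
- r.grab_frame(name): name is "scene" or "top"; returns a dict with "frame" (400x640x3 uint8, blue, green, red), "intrinsics" (3x3 intrinsics, pixels), "rvec" (rotation vector, rad) and "tvec" (3), from world to camera coordinates, as OpenCV has them. Camera axes: x right, y down, z forward; pixel columns grow to the right and rows downward; lengths in m; the calibration is good to about 2 mm. A picture is of the moment at which its call begins. There is no depth.
- r.hand_in(): hands the job in, once; it reports no verdict.
The state is a dict: "clock": time; "joints": joint angles; "qvel": joint speeds; "tau": joint torques, N m; "tcp_pos": TCP position; "orientation": TCP orientation; "contact_force": force on the tool from outside, world axes, zero at the start; "moment": the same for the moment, N m; "grip_width": finger opening in m.
Only numpy, scipy, OpenCV 4.12 (cv2) and the standard library are available. Lean on these libraries where they do the work, as an engineer would, in place of code of your own. Each camera call takes 0.05 s, during which the arm holds its last target.

## Working session

There is one attempt and no reset: what is moved stays moved. The work goes in short steps, Python scripts to look and compute and a tool call to move; the robot and the scene stay as the last step left them, time stands still between calls to the robot, and variables do not carry over. Pictures are saved under pics/ and viewed, and the job is handed in when it is done.

Besides the shell and the picture viewer there is one more tool, called after "Request:" in YAML: its name, and indented under it one key for each argument. drive_tool: Moves the arm, as the interface text tells. Its arguments: {"type":"object","properties":{"series":{"type":"array","items":{"type":"array","items":{"type":"number"}}},"squeeze":{"type":"number"}},"required":["series"]}

```bash
ls; mkdir -p pics
python3 - <<'E'
from bench import r
import cv2,numpy as np
o=r.get_obs()
for k,v in o.items(): print(k,np.round(v,4))
for n in("scene","top"):
    f=r.grab_frame(n); cv2.imwrite(f"pics/{n}0.png",f["frame"])
    R=cv2.Rodrigues(np.array(f["rvec"]))[0]
    print(n,np.round(f["intrinsics"],1).tolist(),np.round(R,3).tolist(),np.round(f["tvec"],4),"cam",np.round(-R.T@np.ravel(f["tvec"]),3))
E
```

```text
pics
clock 0.0
joints [-1.3741  0.4778  0.0224  1.5565 -0.0115  1.1093 -0.0831]
qvel [-0.0008 -0.0004  0.     -0.0007  0.0014 -0.0014 -0.0012]
tau [-6.00000e-04 -5.96439e+01  1.60780e+00 -2.81193e+01  1.25000e-02
  9.50000e-03  0.00000e+00]
tcp_pos [0.2024 0.6433 0.2303]
orientation [-1.5594  0.2394 -0.2391]
contact_force [ 0.3291 -0.3817  0.4273]
moment [ 0.0353  0.0403 -0.0594]
grip_width 0.0854
scene [[412.8, 0.0, 318.1], [0.0, 412.8, 192.8], [0.0, 0.0, 1.0]] [[0.452, 0.892, 0.023], [0.592, -0.281, -0.755], [-0.667, 0.355, -0.655]] [-0.286  -0.2609  1.3592] cam [ 1.191 -0.301  0.7  ]
top [[488.4, 0.0, 325.4], [0.0, 488.4, 203.0], [0.0, 0.0, 1.0]] [[0.136, -0.991, 0.001], [-0.969, -0.133, -0.208], [0.206, 0.027, -0.978]] [-0.0558  0.6138  0.8991] cam [0.417 0.002 1.007]
```

View pics/scene0.png

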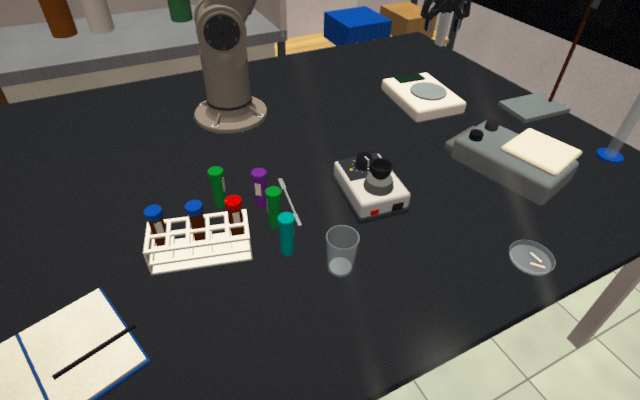

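View pics/top0.png

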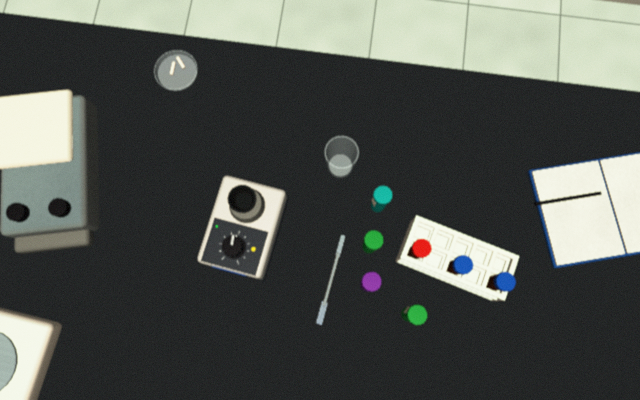

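The pictures show the following:
- **Mixer:** top image about (242,228), dial (234,246), dot about (253,249), cup (243,199).
- **Tubes that could be confused (top image):** red cap (421,248), blue (463,265) and (505,282), green (374,240) and (417,315), purple (372,281), turquoise (383,195).
- **Choice:** the red cap at (421,248), which is in the rack and matches scene (233,202). I'll check it in a close crop.

Run:
```python
import cv2,numpy as np
t=cv2.imread("pics/top0.png"); s=cv2.imread("pics/scene0.png")
a=cv2.resize(t[170:285,190:300],None,fx=4,fy=4,interpolation=cv2.INTER_CUBIC)[:460]
b=cv2.resize(t[205:310,390:530],None,fx=2.4,fy=2.4,interpolation=cv2.INTER_CUBIC)
c=cv2.resize(s[180:280,140:270],None,fx=2.4,fy=2.4,interpolation=cv2.INTER_CUBIC)
im=np.zeros((600,800,3),np.uint8); im[:a.shape[0],:a.shape[1]]=a; im[:b.shape[0],450:450+b.shape[1]]=b; im[300:300+c.shape[0],450:450+c.shape[1]]=c
cv2.imwrite("pics/crop0.png",im)
```

```text
(no output)
```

View pics/crop0.png

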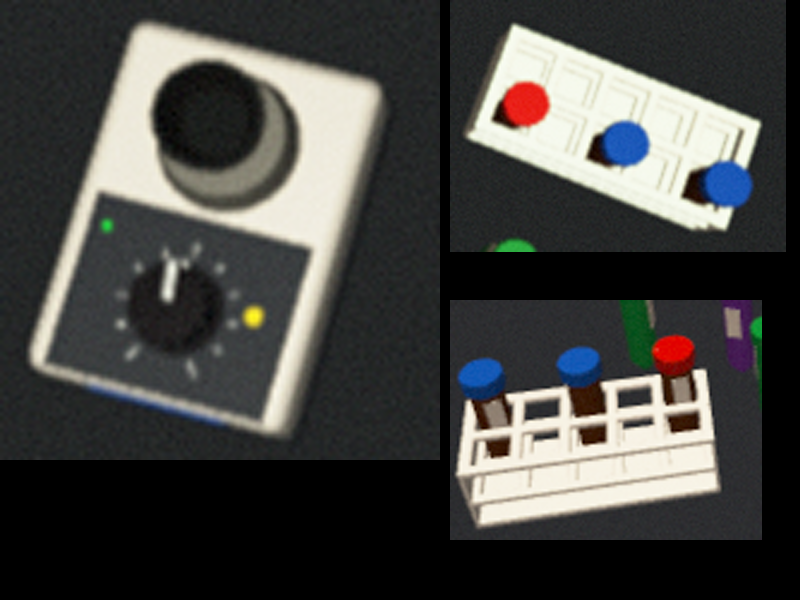

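```bash
cat > h.py <<'E'
import cv2,numpy as np
from bench import r
from scipy.spatial.transform import Rotation as Ro
def cam(f):
    R=cv2.Rodrigues(np.array(f["rvec"],float))[0]; t=np.ravel(f["tvec"]); return np.array(f["intrinsics"]),R,t
def cast(f,px,z):
    K,R,t=cam(f); c=-R.T@t
    px=np.atleast_2d(px); d=np.c_[px,np.ones(len(px))]@np.linalg.inv(K).T@R
    return c+d*((z-c[2])/d[:,2:3])
def proj(f,P):
    return cv2.projectPoints(np.atleast_2d(np.array(P,float)),np.array(f["rvec"],float),np.array(f["tvec"],float),np.array(f["intrinsics"]),None)[0].reshape(-1,2)
def blobs(m,amin=5):
    n,l,s,c=cv2.connectedComponentsWithStats(m.astype(np.uint8)); return [(s[i,4],c[i],s[i,:4],l==i) for i in range(1,n) if s[i,4]>=amin]
E
python3 - <<'E'
from h import *
fs={n:r.grab_frame(n) for n in("top","scene")}
for n,f in fs.items():
    b=f["frame"]; h=cv2.cvtColor(b,cv2.COLOR_BGR2HSV); H,S,V=[h[...,i].astype(int) for i in range(3)]
    for nm,m,z in [("red",((H<8)|(H>172))&(S>150)&(V>100),.121),("blue",(H>100)&(H<125)&(S>150)&(V>90),.121),("yel",(H>20)&(H<35)&(S>120)&(V>120),.07)]:
        for a,c,s,_ in blobs(m):
            print(n,nm,a,np.round(c,1),s,np.round(cast(f,c,z)[0],4))
f=fs["top"]; b=f["frame"]; g=cv2.cvtColor(b,cv2.COLOR_BGR2GRAY)
# plate: dark region within mixer ; housing white
roi=np.zeros_like(g); roi[165:290,185:300]=1
w=(cv2.GaussianBlur(g,(3,3),0)>150)&(roi>0)
bl=max(blobs(w),key=lambda x:x[0]); print("white",bl[0],bl[1],bl[2])
hull=cv2.convexHull(np.argwhere(bl[3])[:,::-1].astype(np.int32))
print(np.round(cast(f,hull.reshape(-1,2).astype(float),.07)[:,:2],3).tolist())
P=cast(f,hull.reshape(-1,2).astype(float),.07)[:,:2].astype(np.float32)*1000
print("deck rect",cv2.minAreaRect(P))
# dial: dark blob & pointer
print(np.array2string(g[230:264,215:262],max_line_width=300))
E
```

```text
top red 273 [421.1 247.9] [412 239  19  19] [ 0.5447 -0.1574  0.121 ]
top blue 59 [533.  184.5] [529 169  10  33] [ 0.6916 -0.3535  0.121 ]
top blue 233 [572.6 248.5] [538 205 102  63] [ 0.581  -0.4308  0.121 ]
top blue 263 [462.4 264.5] [454 256  19  18] [ 0.5249 -0.2343  0.121 ]
top blue 298 [505.4 281.6] [496 273  20  19] [ 0.5048 -0.3131  0.121 ]
top yel 24 [253.  248.7] [251 246   5   6] [0.5066 0.1536 0.07  ]
scene red 228 [232.8 202.1] [224 194  18  17] [ 0.5517 -0.1603  0.121 ]
scene red 36 [374.4 211.6] [371 209   8   6] [0.7025 0.0902 0.121 ]
scene blue 1315 [361.3  22.3] [325   7  67  36] [-0.2784  0.6581  0.121 ]
scene blue 213 [609.5 155.8] [596 147  28  16] [0.7839 0.7223 0.121 ]
scene blue 218 [192.8 206.6] [184 199  19  17] [ 0.5299 -0.2377  0.121 ]
scene blue 230 [152.  211.6] [143 204  19  17] [ 0.5098 -0.3147  0.121 ]
scene blue 95 [113.1 306.9] [ 99 287  29  41] [ 0.7092 -0.4103  0.121 ]
scene blue 234 [126.3 369. ] [ 91 331  59  69] [ 0.8249 -0.4057  0.121 ]
scene blue 171 [ 31.6 366.9] [ 16 334  32  66] [ 0.763  -0.5244  0.121 ]
scene yel 10 [350.8 169. ] [349 168   4   3] [0.5031 0.1555 0.07  ]
white 2115 [247.71867612 213.21465721] [198 176  87 102]
[[0.621, 0.111], [0.613, 0.112], [0.584, 0.115], [0.488, 0.127], [0.469, 0.13], [0.463, 0.131], [0.459, 0.132], [0.455, 0.135], [0.454, 0.139], [0.468, 0.246], [0.469, 0.252], [0.471, 0.254], [0.478, 0.256], [0.486, 0.255], [0.612, 0.239], [0.637, 0.236], [0.639, 0.234], [0.642, 0.231], [0.642, 0.229], [0.638, 0.188], [0.633, 0.149], [0.629, 0.118], [0.623, 0.111]]
deck rect ((548.4414672851562, 183.54702758789062), (126.7447280883789, 175.80909729003906), 82.77498626708984)
[[ 57  58  58 ...  96 111 132]
 [ 63  61  55 ...  57  64  69]
 [ 59  52  62 ...  59  62  62]
 ...
 [ 60  62  63 ... 146 227 237]
 [ 61  58  64 ... 167 232 237]
 [ 64  64  62 ... 192 235 233]]
```

Run:
```python
from h import *
f=r.grab_frame("top"); g=cv2.cvtColor(f["frame"],cv2.COLOR_BGR2GRAY)
th=np.radians(-7.2); C=np.array([.5484,.1835]); ux=np.array([np.cos(th),np.sin(th)])
D=C-.045*ux; U=C+.04*ux; print("dial",D,"cup",U)
print(proj(f,[[*D,.1],[*D,.07],[*U,.135],[*U,.095]]).round(1))
G=cv2.resize(g[225:270,210:262],None,fx=8,fy=8,interpolation=cv2.INTER_CUBIC)
roi=lambda m,x0,y0,x1,y1:(lambda k:(k.__setitem__((slice(y0,y1),slice(x0,x1)),1),m&(k>0))[1])(np.zeros_like(g))
b=cv2.GaussianBlur(g,(3,3),0)
for nm,m in(("dial",roi(b<48,215,228,256,266)),("cup",roi(b<60,222,180,265,216))):
    for a,c,s,l in blobs(m,40):
        (x,y),rr=cv2.minEnclosingCircle(np.argwhere(l)[:,::-1].astype(np.float32)); print(nm,a,c.round(1),s,(x,y,rr))
np.set_printoptions(linewidth=250)
print(g[232:262,222:250])
im=cv2.resize(f["frame"][222:272,205:265],None,fx=12,fy=12,interpolation=cv2.INTER_CUBIC); cv2.imwrite("pics/dial0.png",im)
```

```text
dial [0.50375484 0.18914   ] cup [0.58808459 0.17848667]
[[231.6 245.8]
 [234.5 247.7]
 [241.9 198.7]
 [245.4 203.2]]
dial 379 [233.7 247.6] [222 236  24  23] (233.34661865234375, 246.29141235351562, 12.109375953674316)
cup 566 [241.9 198.7] [229 186  27  26] (242.1568603515625, 198.97386169433594, 13.743987083435059)
[[ 56  59  59  61  58  56  59  60  80 114  78  58  62  59  59  74 116 130  83  57  60  55  62  60  57  59  61  61]
 [ 59  64  60  59  56  62  59  63  97 137  96  65  62  64  65  81 113  99  67  64  58  56  59  55  63  61  61  59]
 [ 58  58  67  56  64  64  55  62  87 132 124 106  93  95 100  79  92  79  59  60  59  61  60  57  59  58  57  60]
 [ 60  70  89  75  57  56  61  54  56 112 172 173 115 126 148  86  60  62  56  60  63  62  74  80  65  63  58  62]
 [ 58  90 121  96  65  50  44  35  40 117 206 211 131 110 137  82  42  45  49  58  62  78 114 121  80  59  61  64]
 [ 60  89 124  89  58  37  27  30  53 132 224 218 113  52  67  44  28  28  41  46  57  80 118 123  79  60  59  59]
 [ 58  68  72  63  37  29  24  24  54 142 224 205 101  28  29  27  23  31  35  37  45  65 
[... 1970 characters left out ...]
  62  59]
 [ 77  98 100  69  53  46  30  37  33  30  24  26  31  30  19  29  33  25  40  51  69  88 105  78  62  58  59  64]
 [110 139 107  70  58  57  52  46  38  32  28  31  29  37  30  33  42  48  53  61  75  97 124  97  66  64  59  65]
 [137 136  85  61  65  61  58  59  49  44  41  40  41  39  46  56  51  56  59  62  64  82 105  92  70  66  64  65]
 [121  93  64  61  61  62  64  56  59  63  56  55  55  58  68  76  66  59  63  66  63  69  74  68  66  59  62  58]
 [ 80  68  61  58  61  61  60  66  63  62  62  58  62  68  90 119  82  65  64  64  65  64  61  59  67  65  72  63]
 [ 61  61  61  59  62  61  63  62  60  61  61  61  64  67  96 140 109  71  65  61  64  63  63  61  62  63  59  63]]
```

View pics/dial0.png

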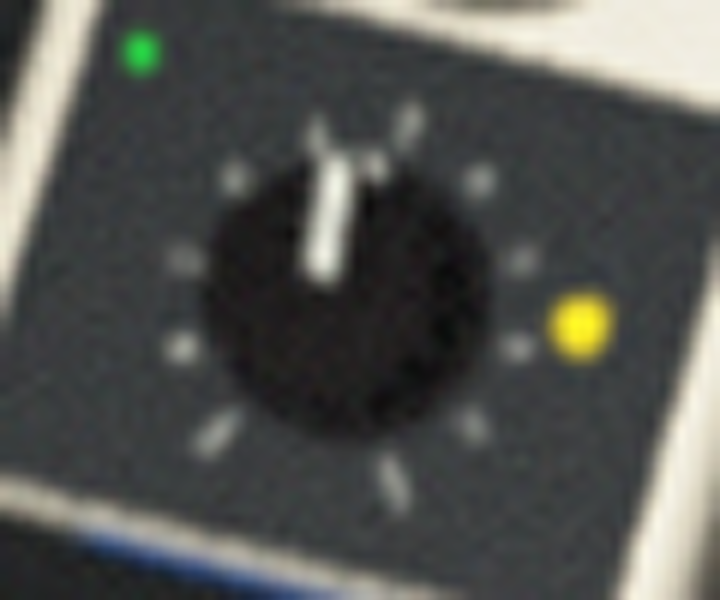

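```bash
cat >> h.py <<'E'
def goal(p,jaw,up=None):
    """p TCP goal, jaw = angle deg of jaw axis (mod 180); prints shift mm along tool axes & rotvec deg for tool-down"""
    o=r.get_obs(); R0=Ro.from_rotvec(o["orientation"]); y=np.array([0,0,-1.])
    best=None
    for k in(0,180):
        a=np.radians(jaw+k); z=np.array([np.cos(a),np.sin(a),0]); R=Ro.from_matrix(np.c_[np.cross(y,z),y,z])
        w=np.degrees((R0.inv()*R).as_rotvec())
        if best is None or np.linalg.norm(w)<np.linalg.norm(best): best=w
    s=R0.inv().apply(np.array(p)-o["tcp_pos"])*1000
    zz=R0.as_matrix()[:,2]
    print("clk",np.round(o["clock"],2),"tcp",np.round(o["tcp_pos"],4),"jaw",np.degrees(np.arctan2(zz[1],zz[0])).round(1),"tilt",np.degrees(np.arccos(-R0.as_matrix()[2,1])).round(2),"w",np.round(o["grip_width"],4),"F",np.round(o["contact_force"],1),"q",np.round(o["joints"],2))
    print("SHIFT",s.round(1),"TURN",best.round(2))
E
python3 - <<'E'
from h import *
f=r.grab_frame("top"); g=cv2.cvtColor(f["frame"],cv2.COLOR_BGR2GRAY).astype(float)
D=np.array([.5038,.1891])
pts=[]
for y in range(237,244):
    row=np.clip(g[y,229:236]-60,0,None); pts.append(((row*np.arange(229,236)).sum()/row.sum(),y))
P=cast(f,np.array(pts),.1)[:,:2]; print(P.round(4).tolist())
v=cv2.fitLine(P.astype(np.float32)*1000,cv2.DIST_L2,0,.01,.01).ravel(); print(v)
a=np.degrees(np.arctan2(v[1],v[0])); print("ptr line",a)
top=P[0]-D; print("ptr from axis",np.degrees(np.arctan2(top[1],top[0])), np.linalg.norm(top))
sk=cast(f,[236.0,235.6],.073)[0,:2]-D; print("skirt",np.degrees(np.arctan2(sk[1],sk[0])),np.linalg.norm(sk))
d=np.array([.5066,.1536])-D; print("dot",np.degrees(np.arctan2(d[1],d[0])),np.linalg.norm(d))
print(Ro.from_rotvec(r.get_obs()["orientation"]).as_matrix().round(3))
goal([.5038,.1891,.2],125)
E
```

```text
[[0.5201, 0.1906], [0.5183, 0.1904], [0.5164, 0.1904], [0.5144, 0.1907], [0.5125, 0.1906], [0.5107, 0.1906], [0.5088, 0.1904]]
[9.9999446e-01 3.3306649e-03 5.1445587e+02 1.9053171e+02]
ptr line 0.19083337
ptr from axis 5.181407804135344 0.016412755918093602
skirt 1.8085746085117933 0.02305155537311103
dot -85.4902325365036 0.03561025133300803
[[ 0.954 -0.     0.3  ]
 [-0.3   -0.001  0.954]
 [-0.    -1.    -0.001]]
clk 0.3 tcp [0.2025 0.6437 0.231 ] jaw 72.5 tilt 0.04 w 0.0855 F [-0.1 -0.3  0.8] q [-1.37  0.48  0.02  1.56 -0.01  1.11 -0.08]
SHIFT [ 423.9   31.2 -343.2] TURN [ 3.000e-02 -5.246e+01 -2.000e-02]
```

Request:
drive_tool:
  series:
    - [425,20,-343,0,-52,0,65]
    - [425,20,-343,0,-52,0,65]
    - [425,20,-343,0,-52,0,65]
    - [425,20,-343,0,-52,0,65]
    - [425,20,-343,0,-52,0,65]
  squeeze: 30

```text
clock: 0.8
tcp_pos: [0.341, 0.4353, 0.2222]
orientation: [-1.543, -0.35, 0.35]
contact_force: [0.9, -0.2, 0.4]
grip_width: 0.0651
```

```bash
python3 -c "
from h import *
goal([.504,.1898,.2],126)"
```

```text
clk 0.8 tcp [0.341  0.4353 0.2222] jaw 115.5 tilt 0.03 w 0.0651 F [ 0.9 -0.2  0.4] q [-0.96  0.29 -0.07  1.86  0.02  1.    0.98]
SHIFT [  41.2   22.3 -291.8] TURN [  0.03 -10.45  -0.  ]
```

Request:
drive_tool:
  series:
    - [41,22,-292,0,-10.4,0,65]
    - [41,22,-292,0,-10.4,0,65]
    - [41,22,-292,0,-10.4,0,65]
    - [41,22,-292,0,-10.4,0,65]
    - [41,22,-292,0,-10.4,0,65]

```text
clock: 1.3
tcp_pos: [0.4769, 0.23, 0.2043]
orientation: [-1.515, -0.492, 0.491]
contact_force: [0.6, -0.2, 0.3]
grip_width: 0.065
```

Request:
drive_tool:
  series:
    - [0,0,-48,0,0,0,65]
    - [0,0,-48,0,0,0,65]
    - [0,0,-48,0,0,0,65]

```text
clock: 1.6
tcp_pos: [0.5056, 0.19, 0.2043]
orientation: [-1.515, -0.489, 0.488]
contact_force: [-0.8, 0.8, 0.1]
grip_width: 0.0648
```

```bash
python3 -c "
from h import *
goal([.504,.1898,.08],126)
for n in('top','scene'): cv2.imwrite('pics/%s1.png'%n,r.grab_frame(n)['frame'])"
```

```text
clk 1.6 tcp [0.5056 0.19   0.2043] jaw 125.8 tilt 0.05 w 0.0648 F [-0.8  0.8  0.1] q [-0.52  0.28  0.05  1.91 -0.02  0.95  1.74]
SHIFT [ -1.5 124.3   0.9] TURN [ 0.03 -0.24  0.04]
```

Request:
drive_tool:
  series:
    - [-1.5,40,1,0,0,0,65]
    - [-1.5,80,1,0,0,0,65]
    - [-1.5,110,1,0,0,0,65]
    - [-1.5,127,1,0,0,0,65]
    - [-1.5,127,1,0,0,0,65]

```text
clock: 2.2
tcp_pos: [0.4998, 0.1938, 0.075]
orientation: [-1.513, -0.492, 0.499]
contact_force: [-0.5, -0.5, -0.4]
grip_width: 0.065
```

```bash
python3 -c "
from h import *
goal([.504,.1898,.077],126)
ims=[r.grab_frame(n)['frame'] for n in('top','scene')]
cv2.imwrite('pics/d2.png',np.hstack([cv2.resize(ims[0][170:290,180:300],(400,400)),cv2.resize(ims[1][100:230,310:440],(400,400))]))"
```

```text
clk 2.2 tcp [0.4998 0.1938 0.075 ] jaw 126.3 tilt 0.26 w 0.065 F [-0.5 -0.5 -0.4] q [-0.51  0.46  0.03  2.01 -0.03  0.67  1.74]
SHIFT [ 1.  -2.1 -5.6] TURN [-0.11  0.26 -0.24]
```

View pics/d2.png

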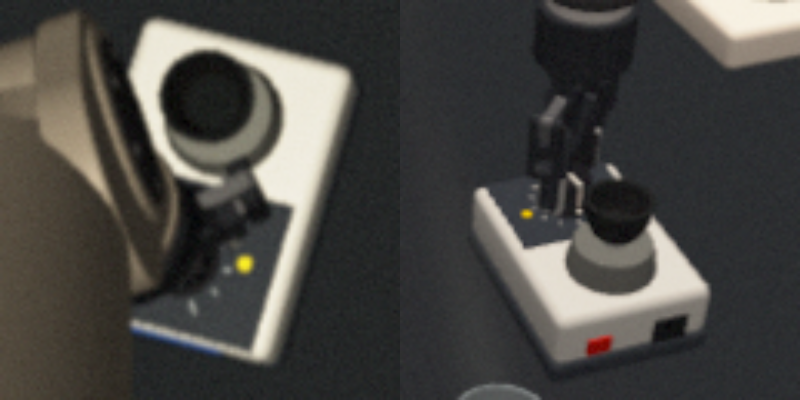

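The fingers straddle the dial and there is no contact. The TCP is about 6 mm off along the jaw axis, so I'll correct that and close.

Request:
drive_tool:
  series:
    - [1,-2,-5.5,0,0,0,65]
    - [1,-2,-5.5,0,0,0,65]

```text
clock: 2.5
tcp_pos: [0.5079, 0.1905, 0.0814]
orientation: [-1.512, -0.497, 0.491]
contact_force: [0.4, 0.3, -0.6]
grip_width: 0.0648
```

```bash
python3 -c "
from h import *
goal([.504,.1898,.077],126)"
```

```text
clk 2.5 tcp [0.5079 0.1905 0.0814] jaw 126.2 tilt 0.24 w 0.0648 F [ 0.4  0.3 -0.6] q [-0.5   0.45  0.04  2.   -0.03  0.68  1.75]
SHIFT [-3.5  4.3  1.7] TURN [-0.    0.17  0.24]
```

Request:
drive_tool:
  series:
    - [-3,3.5,1.5,0,0,0,65]
    - [-3,3.5,1.5,0,0,0,65]
    - [-3,3.5,1.5,0,0,0,65]

```text
clock: 2.8
tcp_pos: [0.5045, 0.1899, 0.078]
orientation: [-1.512, -0.497, 0.491]
contact_force: [-0.4, -0.2, -0.1]
grip_width: 0.0649
```

```bash
python3 -c "
from h import *
goal([.504,.1898,.077],126)
r.grab_frame('top')
goal([.504,.1898,.077],126)"
```

```text
clk 2.8 tcp [0.5045 0.1899 0.078 ] jaw 126.2 tilt 0.25 w 0.0649 F [-0.4 -0.2 -0.1] q [-0.5   0.46  0.03  2.01 -0.03  0.67  1.75]
SHIFT [-0.5  1.   0.2] TURN [-0.01  0.17  0.25]
clk 2.85 tcp [0.5045 0.1899 0.078 ] jaw 126.2 tilt 0.24 w 0.0651 F [0.1 0.8 0.3] q [-0.5   0.46  0.03  2.01 -0.03  0.67  1.75]
SHIFT [-0.5  1.   0.2] TURN [-0.01  0.17  0.24]
```

Request:
drive_tool:
  series:
    - [0,0,0,0,0,0,30]
    - [0,0,0,0,0,0,30]
    - [0,0,0,0,0,0,30]
    - [0,0,0,0,0,0,30]
    - [0,0,0,0,0,0,30]
  squeeze: 30

```text
clock: 3.35
tcp_pos: [0.5037, 0.1913, 0.0785]
orientation: [-1.511, -0.498, 0.492]
contact_force: [-3.6, 2.0, 6.1]
grip_width: 0.0371
```

Request:
drive_tool:
  series:
    - [0,0,0,0,6,0,30]
    - [0,0,0,0,13,0,30]
    - [0,0,0,0,20,0,30]
    - [0,0,0,0,27,0,30]
    - [0,0,0,0,32,0,30]

```text
clock: 3.85
tcp_pos: [0.5035, 0.1918, 0.0785]
orientation: [-1.566, -0.056, 0.053]
contact_force: [-1.4, 1.5, 1.9]
grip_width: 0.0369
```

```bash
python3 -c "
from h import *
goal([.504,.191,.078],39)"
```

```text
clk 3.85 tcp [0.5035 0.1918 0.0785] jaw 94.0 tilt 0.26 w 0.0369 F [-1.4  1.5  1.9] q [-0.62  0.46  0.18  2.02 -0.13  0.67  1.28]
SHIFT [ 0.5  0.5 -0.8] TURN [-2.7e-01  5.5e+01  1.0e-02]
```

Request:
drive_tool:
  series:
    - [0,0,0,0,7,0,30]
    - [0,0,0,0,14,0,30]
    - [0,0,0,0,21,0,30]
    - [0,0,0,0,28,0,30]
    - [0,0,0,0,32,0,30]

```text
clock: 4.35
tcp_pos: [0.5036, 0.1923, 0.0785]
orientation: [-1.531, 0.385, -0.387]
contact_force: [0.3, -0.2, -0.6]
grip_width: 0.0369
```

Request:
drive_tool:
  series:
    - [0,0,0,0,6,0,30]
    - [0,0,0,0,12,0,30]
    - [0,0,0,0,18,0,30]
    - [0,0,0,0,23,0,30]
    - [0,0,0,0,23,0,30]

```text
clock: 4.85
tcp_pos: [0.5038, 0.1926, 0.0785]
orientation: [-1.451, 0.697, -0.698]
contact_force: [0.8, 0.7, -1.0]
grip_width: 0.0368
```

```bash
python3 -c "
from h import *
goal([.504,.191,.078],39)
ims=[r.grab_frame(n)['frame'] for n in('top','scene')]
cv2.imwrite('pics/d3.png',np.hstack([cv2.resize(ims[0][170:290,180:300],(400,400)),cv2.resize(ims[1][130:210,320:400],(400,400))]))"
```

```text
clk 4.85 tcp [0.5038 0.1926 0.0785] jaw 38.8 tilt 0.3 w 0.0368 F [ 0.8  0.7 -1. ] q [-0.82  0.49  0.43  2.03 -0.32  0.68  0.5 ]
SHIFT [ 1.4  0.5 -0.8] TURN [-0.28 -0.23 -0.09]
```

View pics/d3.png

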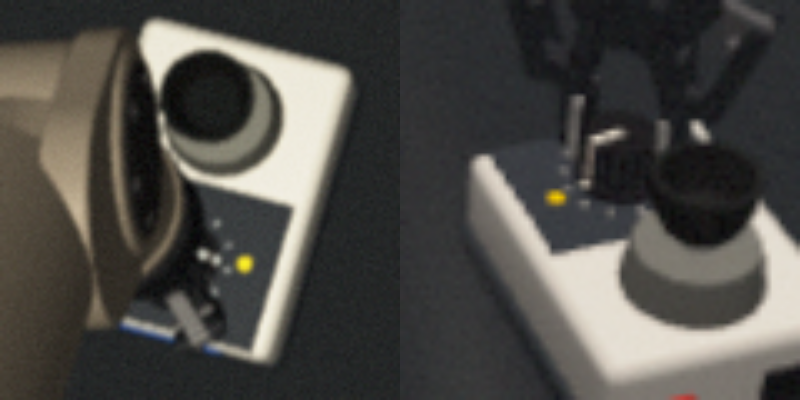

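The dial's pointer now faces the dot. I'll open, rise straight up, and back off so the top camera can see it.

Request:
drive_tool:
  series:
    - [0,0,0,0,0,0,62]
    - [0,0,0,0,0,0,62]
    - [0,0,0,0,0,0,62]

```text
clock: 5.25
tcp_pos: [0.5037, 0.1924, 0.0786]
orientation: [-1.451, 0.695, -0.695]
contact_force: [0.1, 0.3, -0.1]
grip_width: 0.0622
```

Request:
drive_tool:
  series:
    - [0,-20,0,0,0,0,62]
    - [0,-50,0,0,0,0,62]
    - [0,-90,0,0,0,0,62]
    - [0,-125,0,0,0,0,62]
    - [0,-135,0,0,0,0,62]

```text
clock: 5.75
tcp_pos: [0.5052, 0.1922, 0.2173]
orientation: [-1.446, 0.692, -0.697]
contact_force: [-0.1, 0.7, -0.4]
grip_width: 0.0617
```

```bash
python3 -c "
from h import *
goal([.5447,-.1595,.25],68)"
```

```text
clk 5.75 tcp [0.5052 0.1922 0.2173] jaw 39.0 tilt 0.62 w 0.0617 F [-0.1  0.7 -0.4] q [-0.91  0.29  0.53  1.93 -0.18  0.96  0.38]
SHIFT [ 298.3  -35.2 -190.1] TURN [ -0.62 -29.04   0.08]
```

Request:
drive_tool:
  series:
    - [298,-35,-190,0,-40,0,62]
    - [298,-35,-190,0,-40,0,62]
    - [298,-35,-190,0,-40,0,62]
    - [298,-35,-190,0,-40,0,75]
    - [298,-35,-190,0,-40,0,75]

```text
clock: 6.25
tcp_pos: [0.5304, -0.0404, 0.237]
orientation: [-1.557, 0.149, -0.158]
contact_force: [1.2, 1.0, 0.3]
grip_width: 0.0747
```

Run:
```python
from h import *
goal([.5452,-.1585,.25],-14.4)
f=r.grab_frame("top"); b=f["frame"]
cv2.imwrite("pics/d4.png",cv2.resize(b[222:272,205:265],None,fx=12,fy=12,interpolation=cv2.INTER_CUBIC))
h=cv2.cvtColor(b,cv2.COLOR_BGR2HSV)
m=(h[...,0]>20)&(h[...,0]<35)&(h[...,1]>120)&(h[...,2]>120)
for a,c,s,_ in blobs(m): print(a,c,cast(f,c,.07))
g=cv2.cvtColor(b,cv2.COLOR_BGR2GRAY)
m=np.zeros_like(g); m[236:258,224:241]=1
for a,c,s,l in blobs((g>100)&(m>0),4):
    P=cast(f,np.argwhere(l)[:,::-1].astype(float),.1)[:,:2]; v=cv2.fitLine(P.astype(np.float32)*1000,cv2.DIST_L2,0,.01,.01).ravel()
    print(a,c.round(1),s,v,np.degrees(np.arctan2(v[1],v[0])))
```

```text
clk 6.25 tcp [ 0.5304 -0.0404  0.237 ] jaw 78.8 tilt 0.6 w 0.0747 F [1.2 1.  0.3] q [-0.47  0.25  0.51  1.92 -0.15  1.    1.49]
SHIFT [  37.6  -13.9 -112.8] TURN [ -0.21 -86.82   0.63]
23 [253.         248.82608696] [[0.50635997 0.15360291 0.07      ]]
34 [236.1 245.4] [231 244  10   4] [ 4.6150692e-02 -9.9893451e-01  5.0562595e+02  1.8099294e+02] -87.35481
```

View pics/d4.png

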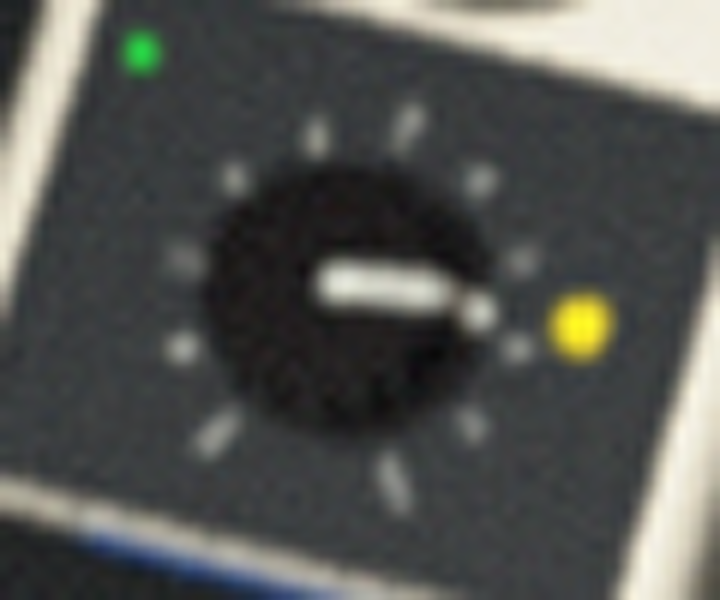

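The pointer line at (236,245), −87.4°, runs to within about 1 mm of the dot, so the dial is done. For the tube I'll turn the wrist clockwise by 93°, because the other way would run joint 7 to its limit.

Request:
drive_tool:
  series:
    - [38,-25,-113,0,40,0,80]
    - [38,-25,-113,0,40,0,80]
    - [38,-25,-113,0,40,0,80]
    - [38,-25,-113,0,40,0,80]
    - [38,-25,-113,0,40,0,80]

```text
clock: 6.8
tcp_pos: [0.5454, -0.1703, 0.2625]
orientation: [-1.447, 0.698, -0.709]
contact_force: [-0.0, 0.4, -0.6]
grip_width: 0.0799
```

Request:
drive_tool:
  series:
    - [0,0,0,0,40,0,80]
    - [0,0,0,0,40,0,80]
    - [0,0,0,0,40,0,80]
    - [0,0,0,0,40,0,80]
    - [0,0,0,0,40,0,80]

```text
clock: 7.3
tcp_pos: [0.545, -0.1699, 0.2617]
orientation: [-1.184, 1.232, -1.236]
contact_force: [0.2, 0.3, 0.3]
grip_width: 0.0803
```

```bash
python3 -c "
from h import *
goal([.5452,-.1585,.2],-14.4)"
```

```text
clk 7.3 tcp [ 0.545  -0.1699  0.2617] jaw -2.1 tilt 0.46 w 0.0803 F [0.2 0.3 0.3] q [-0.48  0.36  0.87  1.82 -0.31  1.1   0.47]
SHIFT [-11.2  61.8  -0.6] TURN [-0.39 12.35 -0.25]
```

Request:
drive_tool:
  series:
    - [-11.2,40,-0.6,-0.4,12.4,-0.2,80]
    - [-11.2,62,-0.6,-0.4,12.4,-0.2,80]
    - [-11.2,62,-0.6,-0.4,12.4,-0.2,80]
    - [-11.2,62,-0.6,-0.4,12.4,-0.2,80]

```text
clock: 7.7
tcp_pos: [0.545, -0.1587, 0.1998]
orientation: [-1.081, 1.392, -1.391]
contact_force: [0.7, -0.9, 0.4]
grip_width: 0.0803
```

```bash
python3 -c "
from h import *
goal([.5452,-.1585,.096],-14.4)
ims=[r.grab_frame(n)['frame'] for n in('top','scene')]
cv2.imwrite('pics/t1.png',np.hstack([cv2.resize(ims[0][180:310,390:520],(400,400)),cv2.resize(ims[1][130:280,140:290],(400,400))]))"
```

```text
clk 7.7 tcp [ 0.545  -0.1587  0.1998] jaw -14.4 tilt 0.06 w 0.0803 F [ 0.7 -0.9  0.4] q [-0.49  0.45  0.87  1.89 -0.41  0.99  0.32]
SHIFT [ -0.2 103.8   0.2] TURN [0.06 0.04 0.01]
```

View pics/t1.png

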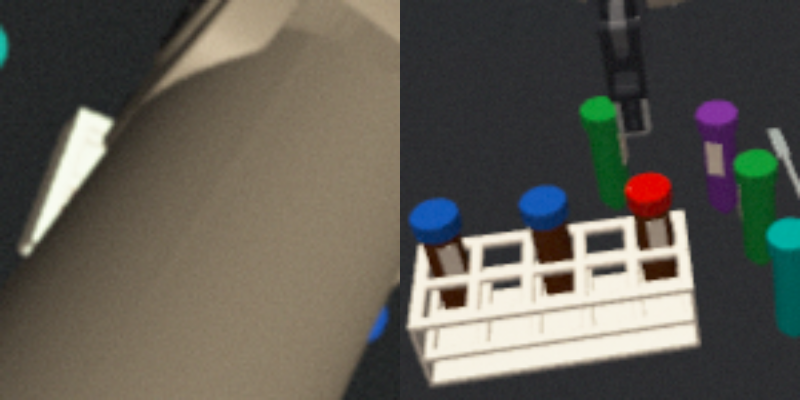

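```bash
python3 -c "
from h import *
f=r.grab_frame('top')
print(cast(f,[[417,315],[374,240],[372,281],[383,195]],.116).round(3))"
```

```text
[[ 0.425 -0.162  0.116]
 [ 0.548 -0.071  0.116]
 [ 0.474 -0.076  0.116]
 [ 0.635 -0.078  0.116]]
```

Request:
drive_tool:
  series:
    - [0,45,0,0,0,0,80]
    - [0,85,0,0,0,0,80]
    - [0,105,0,0,0,0,80]
    - [0,108,0,0,0,0,80]
    - [0,108,0,0,0,0,80]

```text
clock: 8.35
tcp_pos: [0.5468, -0.1596, 0.0941]
orientation: [-1.076, 1.39, -1.393]
contact_force: [0.5, -0.2, 0.6]
grip_width: 0.08
```

```bash
python3 -c "
from h import *
goal([.5452,-.1585,.091],-14.4)
ims=[r.grab_frame(n)['frame'] for n in('top','scene')]
cv2.imwrite('pics/t2.png',np.hstack([cv2.resize(ims[0][180:310,390:520],(400,400)),cv2.resize(ims[1][150:260,180:290],(400,400))]))"
```

```text
clk 8.35 tcp [ 0.5468 -0.1596  0.0941] jaw -14.4 tilt 0.2 w 0.08 F [ 0.5 -0.2  0.6] q [-0.38  0.59  0.75  1.97 -0.56  0.8   0.43]
SHIFT [-0.7  3.1 -1.8] TURN [-0.18 -0.03 -0.07]
```

View pics/t2.png

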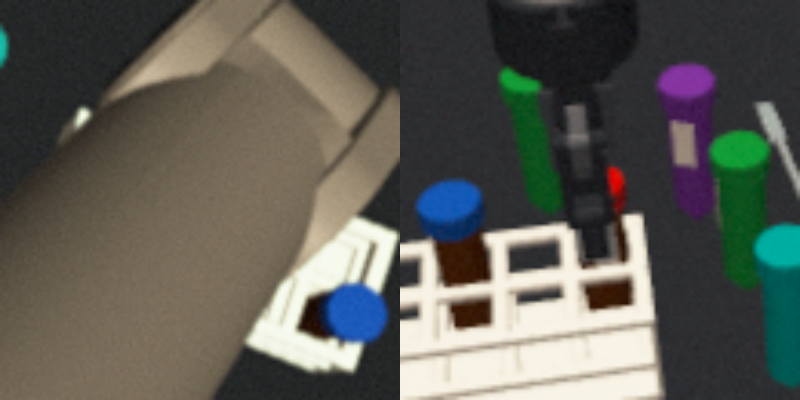

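The near finger stands in front of the red cap at about (230,205), with the cap between the fingers. I'll correct and close.

Request:
drive_tool:
  series:
    - [-0.7,3,-1.8,0,0,0,80]
    - [-0.7,3,-1.8,0,0,0,80]
    - [-0.7,3,-1.8,0,0,0,25]
    - [-0.7,3,-1.8,0,0,0,25]
    - [-0.7,3,-1.8,0,0,0,25]
  squeeze: 60

```text
clock: 8.95
tcp_pos: [0.546, -0.1586, 0.0921]
orientation: [-1.075, 1.388, -1.394]
contact_force: [0.7, -0.6, 0.0]
grip_width: 0.0373
```

Request:
drive_tool:
  series:
    - [0,0,0,0,0,0,25]
    - [0,0,0,0,0,0,25]
    - [0,0,0,0,0,0,25]

```text
clock: 9.25
tcp_pos: [0.546, -0.1586, 0.0922]
orientation: [-1.075, 1.388, -1.394]
contact_force: [-1.5, -0.0, 5.4]
grip_width: 0.0334
```

```bash
python3 -c "
from h import *
goal([.5452,-.1585,.26],-14.4)"
```

```text
clk 9.25 tcp [ 0.546  -0.1586  0.0922] jaw -14.4 tilt 0.32 w 0.0334 F [-1.5 -0.   5.4] q [-0.38  0.59  0.75  1.97 -0.56  0.79  0.44]
SHIFT [-2.000e-01 -1.678e+02  1.000e-01] TURN [-0.3  -0.02 -0.09]
```

Request:
drive_tool:
  series:
    - [0,-25,0,0,0,0,25]
    - [0,-60,0,0,0,0,25]
    - [0,-100,0,0,0,0,25]
    - [0,-140,0,0,0,0,25]
    - [0,-165,0,0,0,0,25]

```text
clock: 9.75
tcp_pos: [0.5458, -0.1593, 0.2598]
orientation: [-1.072, 1.386, -1.396]
contact_force: [-0.0, -0.8, -1.6]
grip_width: 0.0333
```

Request:
drive_tool:
  series:
    - [0,0,0,0,0,0,25]
    - [0,0,0,0,0,0,25]

```text
clock: 9.95
tcp_pos: [0.546, -0.1591, 0.2598]
orientation: [-1.071, 1.386, -1.396]
contact_force: [-0.6, -0.4, -1.1]
grip_width: 0.0335
```

```bash
python3 -c "
from h import *
goal([.588,.1790,.265],20)
f=r.grab_frame('scene'); b=f['frame']
cv2.imwrite('pics/t3.png',cv2.resize(b[100:280,130:310],(600,600)))"
```

```text
clk 9.95 tcp [ 0.546  -0.1591  0.2598] jaw -14.4 tilt 0.54 w 0.0335 F [-0.6 -0.4 -1.1] q [-0.54  0.38  0.93  1.83 -0.34  1.09  0.26]
SHIFT [-337.9   -4.7  -43.5] TURN [-5.500e-01 -3.443e+01  2.000e-02]
```

View pics/t3.png

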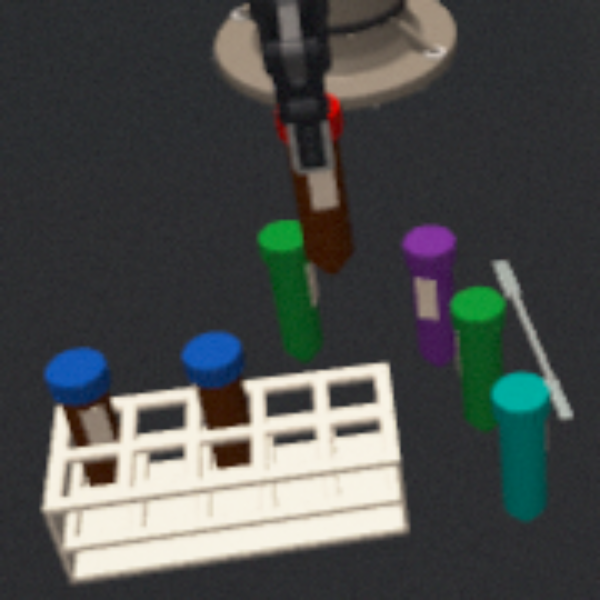

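Request:
drive_tool:
  series:
    - [-40,-5,-5,-0.5,-6,0,25]
    - [-80,-5,-10,-0.5,-12,0,25]
    - [-120,-5,-15,-0.5,-18,0,25]
    - [-160,-5,-20,-0.5,-24,0,25]
    - [-200,-5,-26,-0.5,-30,0,25]

```text
clock: 10.5
tcp_pos: [0.569, 0.0431, 0.2622]
orientation: [-1.33, 1.006, -1.001]
contact_force: [1.0, -0.4, -0.1]
grip_width: 0.0334
```

```bash
python3 -c "
from h import *
goal([.588,.1790,.265],20)"
```

```text
clk 10.5 tcp [0.569  0.0431 0.2622] jaw 15.8 tilt 0.24 w 0.0334 F [ 1.  -0.4 -0.1] q [-0.79  0.34  0.78  1.81 -0.27  1.1   0.36]
SHIFT [-125.6   -2.9   55.3] TURN [ 0.24 -4.18 -0.04]
```

Request:
drive_tool:
  series:
    - [-40,-3,18,0.2,-2,0,25]
    - [-80,-3,36,0.2,-4,0,25]
    - [-115,-3,51,0.2,-4,0,25]
    - [-125.6,-3,55.3,0.2,-4,0,25]
    - [-125.6,-3,55.3,0.2,-4,0,25]

```text
clock: 11.0
tcp_pos: [0.5869, 0.1814, 0.2628]
orientation: [-1.358, 0.95, -0.946]
contact_force: [-0.1, -0.4, -0.2]
grip_width: 0.0331
```

Request:
drive_tool:
  series:
    - [0,0,0,0,0,0,25]
    - [0,0,0,0,0,0,25]

```text
clock: 11.2
tcp_pos: [0.5865, 0.1793, 0.262]
orientation: [-1.359, 0.953, -0.948]
contact_force: [0.6, -1.0, 0.4]
grip_width: 0.033
```

```bash
python3 -c "
from h import *
goal([.588,.1790,.265],20)
ims=[r.grab_frame(n) for n in('top','scene')]
o=r.get_obs();t=o['tcp_pos']
for f in ims: print(proj(f,[[t[0],t[1],t[2]-.0872],[t[0],t[1],t[2]-.03],[.588,.179,.135]]).round(1).tolist())
a,b=[f['frame'] for f in ims]
cv2.imwrite('pics/c1.png',np.hstack([cv2.resize(a[160:280,190:290],(333,400)),cv2.resize(b[80:220,330:430],(400,560))[:400]]))
cv2.imwrite('pics/c1s.png',cv2.resize(b[90:220,320:450],(600,600),interpolation=cv2.INTER_CUBIC))"
```

```text
clk 11.2 tcp [0.5865 0.1793 0.262 ] jaw 19.9 tilt 0.33 w 0.033 F [ 0.6 -1.   0.4] q [-0.92  0.42  0.71  1.71 -0.3   1.14  0.22]
SHIFT [ 0.8 -3.   1.2] TURN [ 0.33 -0.09  0.01]
[[237.3, 194.2], [231.2, 186.3], [241.6, 198.7]]
[[382.8, 149.4], [386.2, 127.3], [380.6, 164.3]]
```

View pics/c1s.png

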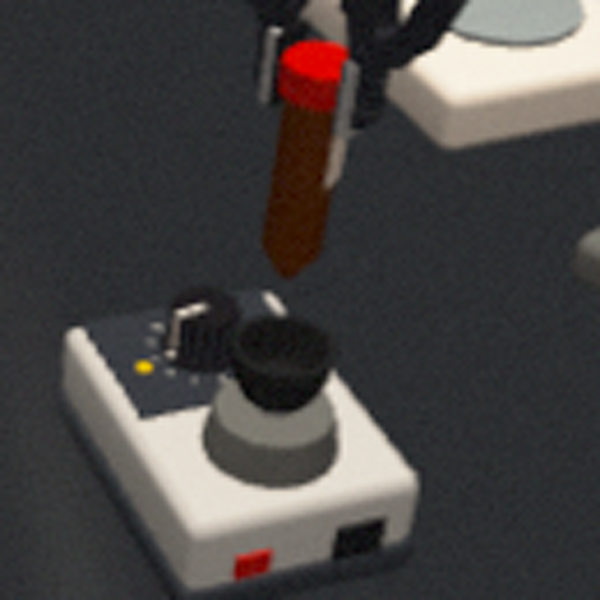

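View pics/c1.png

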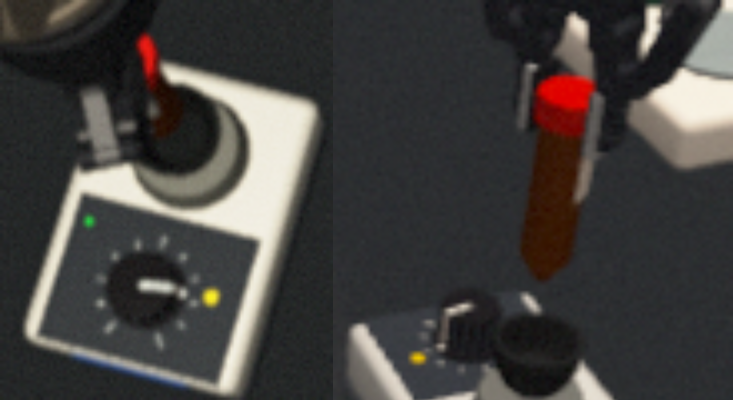

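The tube tip is at scene (382.8,149.6), within 0.2 px of the predicted position. The cup mouth is at (381.3,164.7), within 1 px of its prediction, so the tube can go straight down.

Request:
drive_tool:
  series:
    - [1,15,1,0.3,0,0,25]
    - [1,30,1,0.3,0,0,25]
    - [1,45,1,0.3,0,0,25]
    - [1,56,1,0.3,0,0,25]
    - [1,56,1,0.3,0,0,25]

```text
clock: 11.8
tcp_pos: [0.5867, 0.1787, 0.2046]
orientation: [-1.356, 0.951, -0.949]
contact_force: [-0.0, 0.1, -0.7]
grip_width: 0.0334
```

Request:
drive_tool:
  series:
    - [0,0,0,0,0,0,25]
    - [0,0,0,0,0,0,25]

```text
clock: 12.0
tcp_pos: [0.5869, 0.1787, 0.2048]
orientation: [-1.356, 0.951, -0.949]
contact_force: [0.5, -0.2, -1.0]
grip_width: 0.0336
```

```bash
python3 -c "
from h import *
goal([.588,.1790,.1932],20)"
```

```text
clk 12.0 tcp [0.5869 0.1787 0.2048] jaw 19.9 tilt 0.14 w 0.0336 F [ 0.5 -0.2 -1. ] q [-0.9   0.47  0.68  1.77 -0.34  1.02  0.26]
SHIFT [ 0.1 11.6  1.2] TURN [ 0.14 -0.09  0.01]
```

Request:
drive_tool:
  series:
    - [0,3,1,0,0,0,25]
    - [0,6,1,0,0,0,25]
    - [0,9,1,0,0,0,25]
    - [0,9,1,0,0,0,25]
    - [0,9,1,0,0,0,25]

```text
clock: 12.5
tcp_pos: [0.5883, 0.1791, 0.1963]
orientation: [-1.355, 0.95, -0.949]
contact_force: [0.4, -0.0, 4.2]
grip_width: 0.0334
```

Request:
drive_tool:
  series:
    - [0,0,0,0,0,0,25]

```text
clock: 12.6
tcp_pos: [0.5884, 0.1791, 0.1967]
orientation: [-1.355, 0.95, -0.949]
contact_force: [-1.7, -1.1, 3.6]
grip_width: 0.0329
```

Request:
drive_tool:
  series:
    - [0,1,0,0,0,0,25]
    - [0,2,0,0,0,0,25]
    - [0,3,0,0,0,0,25]
    - [0,3.6,0,0,0,0,25]
    - [0,3.6,0,0,0,0,25]

```text
clock: 13.1
tcp_pos: [0.5885, 0.1791, 0.1934]
orientation: [-1.354, 0.95, -0.949]
contact_force: [-0.9, 0.1, 7.4]
grip_width: 0.033
```

```bash
python3 -c "
from h import *
for i in range(3): goal([.588,.1790,.1932],20); f=r.grab_frame('scene')
b=f['frame']; cv2.imwrite('pics/p1.png',cv2.resize(b[90:220,320:450],(600,600),interpolation=cv2.INTER_CUBIC))"
```

```text
clk 13.1 tcp [0.5885 0.1791 0.1934] jaw 19.9 tilt 0.06 w 0.033 F [-0.9  0.1  7.4] q [-0.89  0.49  0.67  1.78 -0.35  1.    0.27]
SHIFT [-0.1  0.2 -0.5] TURN [ 0.06 -0.1  -0.01]
clk 13.15 tcp [0.5885 0.1791 0.1934] jaw 19.9 tilt 0.06 w 0.0333 F [-0.5  0.1  6.8] q [-0.89  0.49  0.67  1.78 -0.35  1.    0.27]
SHIFT [-0.1  0.2 -0.5] TURN [ 0.05 -0.1  -0.01]
clk 13.2 tcp [0.5885 0.179  0.1934] jaw 19.9 tilt 0.05 w 0.0333 F [-1.6 -0.5  6.8] q [-0.89  0.49  0.67  1.78 -0.35  1.    0.27]
SHIFT [-0.1  0.2 -0.5] TURN [ 0.05 -0.11 -0.01]
```

View pics/p1.png

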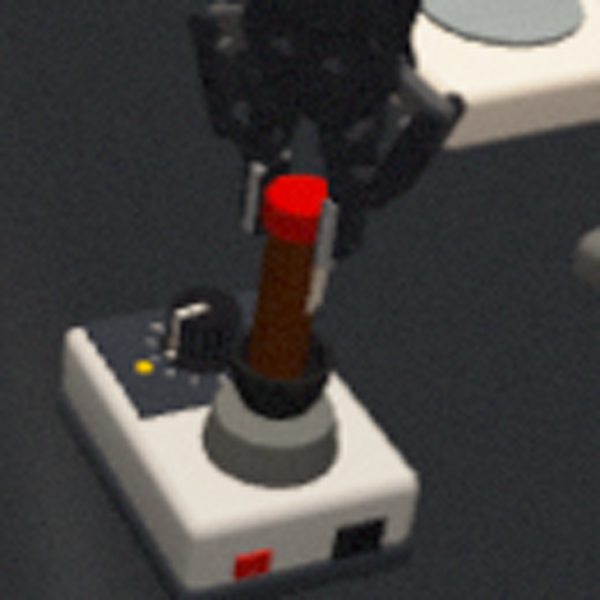

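The tube stands in the cup, which has sunk about 4.5–4.8 mm by both force and height. I'll hold for over 3 s on the unchanged target while watching force and height.

```bash
python3 -c "
from h import *
for i in range(68):
    f=r.grab_frame('top' if i%2 else 'scene'); o=r.get_obs()
    if i%8==0: print(round(o['clock'],2),o['tcp_pos'].round(4) if hasattr(o['tcp_pos'],'round') else o['tcp_pos'],np.round(o['contact_force'],1),np.round(o['grip_width'],4))
b=f['frame']; cv2.imwrite('pics/p2.png',cv2.resize(b[170:290,190:310],(600,600),interpolation=cv2.INTER_CUBIC))"
```

```text
13.3 [0.5885 0.179  0.1934] [-1.4  0.   6.1] 0.0334
13.7 [0.5885 0.179  0.1934] [-1.  -0.7  6.7] 0.0333
14.1 [0.5885 0.179  0.1934] [-1.4 -1.1  7.1] 0.0335
14.5 [0.5885 0.179  0.1934] [-1.3  0.   7.3] 0.0332
14.9 [0.5885 0.179  0.1934] [-0.5 -0.2  6.4] 0.0332
15.3 [0.5885 0.1791 0.1934] [-1.7 -1.2  7. ] 0.0334
15.7 [0.5885 0.179  0.1934] [-1.4  0.1  6.6] 0.033
16.1 [0.5885 0.179  0.1934] [-1.8  0.5  7.2] 0.0331
16.5 [0.5885 0.179  0.1934] [-1.4 -0.2  7.3] 0.0336
```

View pics/p2.png

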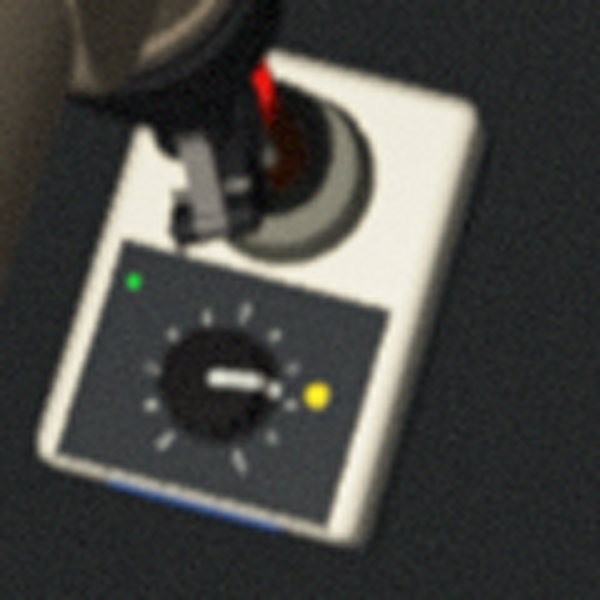

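```bash
python3 -c "
from bench import r
print(r.hand_in())"
```

```text
the job is handed in; nothing more can be done
None
```

I set the dial, pressed the red-capped tube into the mixer cup, and handed the job in with the gripper still holding it. The hand-in gives no verdict.

- **Dial:** I turned it 87° clockwise and let go. The pointer line, produced to the dot, passes within about 1 mm of the dot's centre. A last top view with the tube in the cup shows the pointer unchanged.
- **Tube and cup:** The tube was pressed straight down with about 7.5 N after allowing for its weight and the force zero. That force means about 4.5 mm of travel and the tool height means about 4.8 mm, so the two agree to about 0.3 mm. It stayed that way for more than 3 s (13.1 to 16.5 s) with no drift, and the tool was within 0.1° of vertical.
- **Other things:** The fingers stayed well above the cup and I saw no contact with the other objects. After lifting the red tube, I saw the blue-capped tubes and spatula in place. I did not measure those or the beaker again at the end.

No check failed. While lowering onto the dial, the arm was briefly about 6 mm off, and I corrected that before gripping.

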